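Put the clamping kit back into its caddy

TASK

Gather the scattered clamping kit into the blue caddy, each part standing upright on the floor of its own pocket: the step block in the oblong pocket, the T-nut in the square one, the flange nut in the large round one and the tall coupling nut in the small round one. Leave the plain nut and the plain block where they are; they do not belong to the kit.

Things in the scene. Friction and masses are not known exactly. Their poses are not given: they have to be found in the camera images.
- step_block: Steel step block, a staircase of four steps: 60 mm long (its x), 30 mm wide (its y). The steps are 15 mm long each and 15, 25, 35 and 45 mm high, rising towards +x; the centre of mass lies 6 mm from the middle towards +x. Stands on its flat underside. Origin: centre of the underside, z up. About 0.26 kg.
- t_nut: Steel T-slot nut: square foot 42 x 42 mm, 12 mm thick, and on it a neck 42 mm long (along its x), 24 mm wide (its y) and 24 mm high, 36 mm in all, with a dark threaded hole in the top. Stands on its foot. Origin: centre of the underside, z up. About 0.24 kg.
- flange_nut: Steel nut with a round flange at its foot: flange 50 mm across and 10 mm thick, on it a hexagon 30 mm across flats, 26 mm high, 36 mm in all; dark hole in the top. Stands on its flange. Origin: centre of the underside, z up; two of the hexagon's flats face +y and -y. About 0.2 kg.
- coupling_nut: Tall slim steel coupling nut, without a flange: hexagon 26 mm across flats, 60 mm high, standing on end, dark hole in the top. Origin: centre of the underside, z up; two of the hexagon's flats face +y and -y. About 0.2 kg.
- plain_nut: Look-alike that stays: a broad, low plain steel hexagon nut without a flange, 36 mm across flats, 30 mm high, dark hole in the top. Origin: centre of the underside, z up.
- plain_block: Look-alike that stays: a plain steel block without steps, 60 x 30 mm and 45 mm high. Origin: centre of the underside, z up.
- pocket_oblong: Oblong pocket, 78 mm (its x) by 48 mm, 9 mm deep with a dark lining, in a light-wood insert 95 x 95 x 16 mm: one of four, fixed two by two in any order in a low blue caddy (202 mm square, walls 20 mm above the table, level with the inserts' tops). Origin: centre of the insert's underside, 4 mm above the table; pocket floor 7 mm, insert top 16 mm above the origin. z up, x and y along the insert's sides.
- pocket_square: Square pocket, 60 x 60 mm, 9 mm deep with a dark lining, in a light-wood insert 95 x 95 x 16 mm: one of four, fixed two by two in any order in a low blue caddy (202 mm square, walls 20 mm above the table, level with the inserts' tops). Origin: centre of the insert's underside, 4 mm above the table; pocket floor 7 mm, insert top 16 mm above the origin. z up, x and y along the insert's sides.
- pocket_round_large: Large round pocket, 68 mm across, 9 mm deep with a dark lining, in a light-wood insert 95 x 95 x 16 mm: one of four, fixed two by two in any order in a low blue caddy (202 mm square, walls 20 mm above the table, level with the inserts' tops). Origin: centre of the insert's underside, 4 mm above the table; pocket floor 7 mm, insert top 16 mm above the origin. z up, x and y along the insert's sides.
- pocket_round_small: Small round pocket, 48 mm across, 9 mm deep with a dark lining, in a light-wood insert 95 x 95 x 16 mm: one of four, fixed two by two in any order in a low blue caddy (202 mm square, walls 20 mm above the table, level with the inserts' tops). Origin: centre of the insert's underside, 4 mm above the table; pocket floor 7 mm, insert top 16 mm above the origin. z up, x and y along the insert's sides.
There are look-alikes about, which are no part of the job. Leave any purple or turquoise look-alike of the pocket_square alone.

How it is judged:
By the outcome, as a careful person would: the job done as asked, in the order asked, and still so for the second after the job is handed in, with the robot touching nothing.
It also fails if it takes over 112 s, if anything falls off the work surface, if the arm or the gripper's body presses on something with over 40 N, if the wrist force passes 120 N, or if a joint passes its speed limit or range.

ROBOT

A 6-joint arm with a two-finger parallel gripper is mounted at the origin on the work surface. World frame = base frame: x ahead of the robot, y to its left, z up, the work surface at z = 0. Lengths are in m, angles in rad, forces in N, time in s.
With the tool pointing down it reaches from about 0.425 to 0.95 m from the base axis. Payload 14.7 kg.
Tool frame: the origin (TCP) lies midway between the tips of the shut fingers; the grasp point (between the pads) lies 19 mm behind it (r.tcp_to_grasp is the distance from the TCP to the grasp point, in m); z points along the fingers, y is the line along which they close (so a half turn about z gives the same grasp; the last joint's range is limited). The gripper opens to 85 mm and grips with 20 to 120 N. Pads are 22 mm wide; open, the fingers measure 114 mm over their backs; the gripper's body (76 mm by 85 mm) begins 54 mm behind the grasp point. The pads swing forward as they close: fully open they stand 13 mm farther back than shut.
Start: joints at [1.172, 0.48, 1.596, -0, 1.065, -0.047], TCP at [0.224, 0.61, 0.231] pointing down, gripper open.
Joint ranges: [-2.75, 2.75], [-0.82, 2.05], [0.23, 2.67], [-1.56, 4.7], [0.09, 2.69], [-2.92, 2.92]. Speed limits (rad/s): [1.89, 1.89, 2.39, 3.01, 3.01, 3.01].

INTERFACE

Orientations are given as [roll, pitch, yaw] about the fixed x, y, z axes, in that order (R = Rz(yaw) Ry(pitch) Rx(roll)).
In Python, from workcell import r gives the robot as it stands.
- The arm moves only by the tool servo_tool, never from a script. Its argument "commands" is a list of rows, each an object of numbers: "x", "y", "z": the shift along the tool's x, y, z in m; "wx", "wy", "wz": the turn, a rotation vector about the tool's x, y, z in rad; "jaw": the closure, from 0 (fully open) to 1 (shut). In form: [{"x": .., "y": .., "z": .., "wx": .., "wy": .., "wz": .., "jaw": ..}, ...]. A call has 1 to 12 rows; each row shifts and turns the commanded pose from where the row before left it, along the tool's axes as they then stand; what a row does not reach is not made up. A row lasts 1/10 s, in which the tool goes at most 50 mm and 8.59 degrees, less where a joint would pass 70% of its speed; a pose out of reach is approached as far as the arm can. A call is refused whole if a number of a shift passes 0.05 or a number of a turn 0.15, either way. A call with a gripper value outside its range is refused whole. The fingers move at their own pace and stop on an object; the grip force is fixed at half the most. Time passes only in rows, so rows that do not move let the fingers close. It gives the time, the measured TCP pose, the force, the opening and the grip force at its end, in the units of the state.
- r.sense(): the state, without advancing time (a new reading comes with each control period).
- r.snapshot(name): name is "scene" or "side" or "wrist"; returns the picture (400x640x3 uint8, red, green, blue); there is no depth.
- r.camera_model(name): a dict with "intrinsics" (3x3 intrinsics, pixels), "dist_coeffs" ([k1, k2, p1, p2, k3] as OpenCV has them; the pictures are not rectified), "extrinsics" (4x4, takes a point from camera to world coordinates). Camera axes: x right, y down, z forward; pixel columns grow to the right and rows downward; lengths in m; the calibration is good to about 2 mm. A picture is of the moment at which its call begins: read the wrist's pose just before it. camera_model takes no time and is no camera call; for the wrist camera it gives the pose at the moment of the call.
- r.job_done(): hands the job in; it is judged then, once.
The state is a dict: "time_s": time; "qpos": joint angles; "joint_velocities": joint speeds; "tau": joint torques, N m; "tcp_pos": TCP position; "tool_rot": TCP orientation; "force": force on the tool from outside, world axes, zero at the start; "moment": the same for the moment, N m; "finger_gap": opening from 0.0 (shut) to 1.0 (fully open); "grasp_force": force on a finger pad.
Only numpy, scipy, OpenCV 4.12 (cv2) and the standard library are available. Lean on these libraries where they do the work, as an engineer would, in place of code of your own. Each camera call takes 0.05 s, during which the arm holds its last target. There are 200 camera calls.

## Working session

There is one attempt and no reset: what is moved stays moved. The work goes in short steps, Python scripts to look and compute and a tool call to move; the robot and the scene stay as the last step left them, time stands still between calls to the robot, and variables do not carry over. Pictures are saved under pics/ and viewed, at most 14 in all, crops included, and the job is handed in when it is done.

Besides the shell and the picture viewer there is one more tool, called after "Request:" in YAML: its name, and indented under it one key for each argument. servo_tool: Moves the arm, as the interface text tells. Its arguments: {"type":"object","properties":{"commands":{"type":"array"}},"required":["commands"]}

```bash
mkdir -p pics; ls; cat > h.py <<'E'
import numpy as np, cv2
from workcell import r
def snap(cam,name):
    m=r.camera_model(cam); im=r.snapshot(cam)
    cv2.imwrite(f'pics/{name}.png',im[:,:,::-1]); np.savez(f'pics/{name}.npz',K=m['intrinsics'],d=m['dist_coeffs'],E=m['extrinsics'])
    return im
def world(name,uv,z):
    f=np.load(f'pics/{name}.npz');E=f['E']
    p=cv2.undistortPoints(np.array(uv,float).reshape(-1,1,2),f['K'],f['d']).reshape(-1,2)
    D=np.c_[p,np.ones(len(p))]@E[:3,:3].T; o=E[:3,3]
    return o+D*((np.asarray(z)-o[2])/D[:,2])[:,None]
def pix(name,P):
    f=np.load(f'pics/{name}.npz');Ei=np.linalg.inv(f['E'])
    return cv2.projectPoints(np.array(P,float).reshape(-1,1,3),cv2.Rodrigues(Ei[:3,:3])[0],Ei[:3,3],f['K'],f['d'])[0].reshape(-1,2)
E
python3 -c "
from h import *
for c in ('scene','side','wrist'): 
  snap(c,c+'0'); print(c,np.round(r.camera_model(c)['extrinsics'],3).tolist())
a=cv2.imread('pics/scene0.png');b=cv2.imread('pics/side0.png')
s=r.sense();print(s['time_s'],s['tcp_pos'],s['tool_rot'],r.tcp_to_grasp)
"
```

```text
pics
scene [[0.427, 0.68, -0.596, 1.03], [0.904, -0.333, 0.268, -0.257], [-0.016, -0.653, -0.757, 0.753], [0.0, 0.0, 0.0, 1.0]]
side [[-0.987, -0.11, 0.119, 0.38], [-0.161, 0.728, -0.666, 0.581], [-0.013, -0.677, -0.736, 0.731], [0.0, 0.0, 0.0, 1.0]]
wrist [[0.345, 0.889, 0.302, 0.146], [0.939, -0.326, -0.112, 0.638], [-0.001, 0.322, -0.947, 0.373], [0.0, 0.0, 0.0, 1.0]]
0.15 [0.22385045 0.60991119 0.23082125] [-3.14068384e+00 -2.85388079e-05  2.78980507e+00] 0.0187
```

View pics/scene0.png

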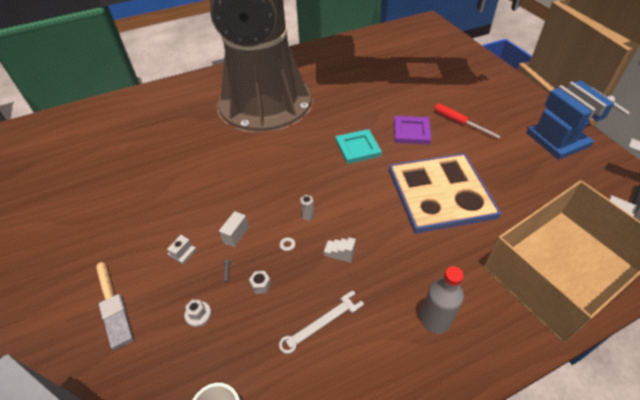

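View pics/side0.png

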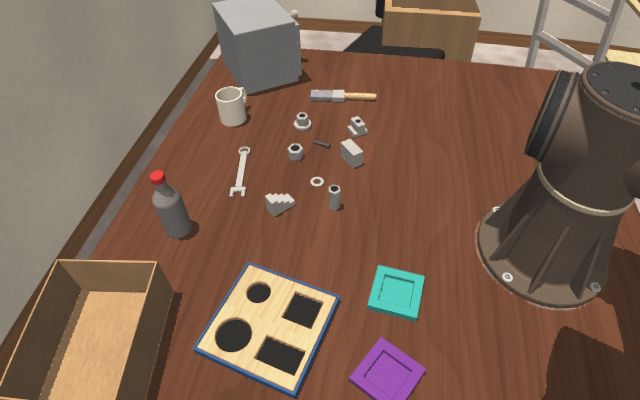

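View pics/wrist0.png

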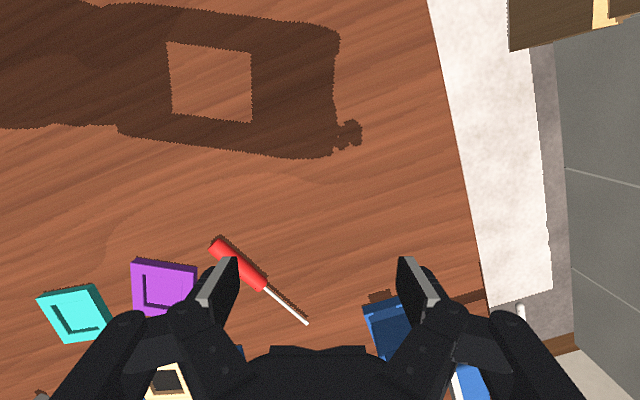

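Scene candidates:
- Coupling nut: (307,207).
- Step block: (340,248). Its look-alike is the plain block at (233,228).
- T-nut: (181,248).
- Flange nut: (197,312). Its look-alike is the plain nut at (260,282).
- Other loose items: a washer at (287,243) and a stud at (226,270).
- Caddy: (443,190). The turquoise tray at (358,146) and purple tray at (412,129) stay alone.

The wrist view shows only table, the trays and the fingers. Next is a close crop to check the choices.

```bash
python3 -c "
from h import *
a=cv2.imread('pics/scene0.png');b=cv2.imread('pics/side0.png')
A=cv2.resize(a[180:330,160:360],None,fx=4,fy=4,interpolation=cv2.INTER_CUBIC)
cv2.imwrite('pics/cA.png',A)
B=cv2.resize(b[255:395,190:350],None,fx=4,fy=4,interpolation=cv2.INTER_CUBIC)
cv2.imwrite('pics/cB.png',B)
print(world('scene0',[(307,207),(340,248),(181,248),(197,312),(233,228),(260,282)],[.03,.015,.02,.01,.02,.015]).round(3))
print(world('side0',[(334,197),(280,203),(357,127),(302,122),(351,153),(295,152)],[.03,.015,.02,.01,.02,.015]).round(3))
"
```

```text
[[ 0.464 -0.058  0.03 ]
 [ 0.587 -0.036  0.015]
 [ 0.443 -0.343  0.02 ]
 [ 0.597 -0.348  0.01 ]
 [ 0.44  -0.227  0.02 ]
 [ 0.591 -0.217  0.015]]
[[ 0.465 -0.06   0.03 ]
 [ 0.587 -0.036  0.015]
 [ 0.44  -0.338  0.02 ]
 [ 0.597 -0.351  0.01 ]
 [ 0.444 -0.228  0.02 ]
 [ 0.589 -0.216  0.015]]
```

View pics/cA.png

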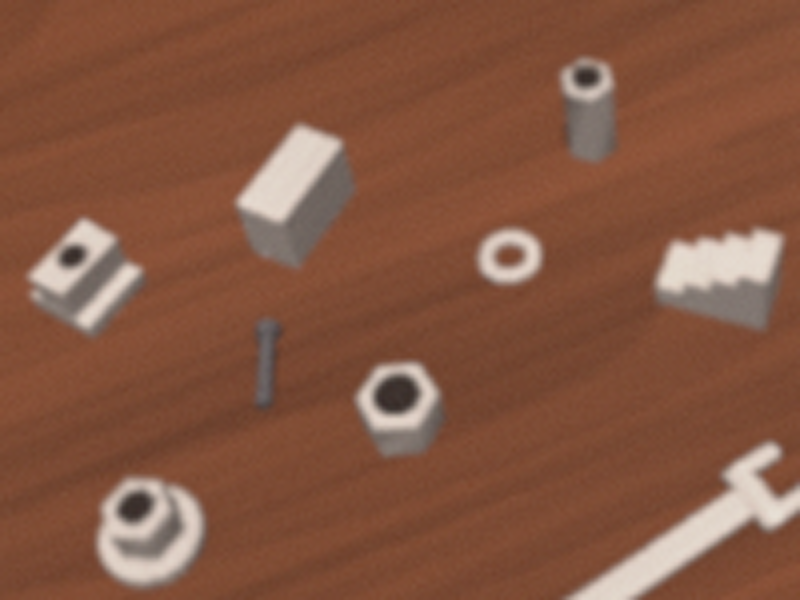

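View pics/cB.png

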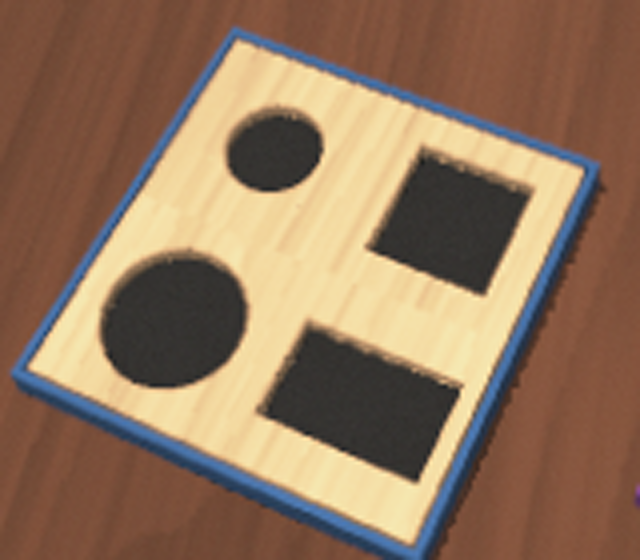

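The crops confirm the choices. In cA the kit parts are the T-nut at (75,275), flange nut at (150,530), coupling nut at (588,110) and step block at (720,280). In cB the pockets are small round (275,150), square (450,220), large round (173,318) and oblong (360,400).

```bash
python3 -c "
from h import *
B=lambda l:[(190+u/4,255+v/4) for u,v in l]
A=lambda l:[(160+u/4,180+v/4) for u,v in l]
c=world('side0',B([(236,29),(600,165),(418,553),(16,375)]),.02);print(c.round(4).tolist(),c.mean(0).round(4))
print([round(float(np.linalg.norm(c[i]-c[i-1])),4) for i in range(4)],[round(float(np.degrees(np.arctan2(*(c[i]-c[i-1])[1::-1]))),2) for i in range(4)])
p=world('side0',B([(274,152),(451,221),(174,320),(361,402)]),.018);print('pockets sm,sq,lg,ob',p.round(4).tolist())
def seg(n,a,b,z):
  q=world('scene0',A([a,b]),z);d=q[1]-q[0];print(n,q.mean(0).round(4),np.linalg.norm(d).round(4),np.degrees(np.arctan2(d[1],d[0])).round(1))
seg('tneck',(62,305),(118,240),.036);seg('tneck',(30,276),(85,218),.036);seg('tfoot',(92,333),(143,272),.012)
seg('step',(655,298),(765,328),0);seg('plain block',(284,222),(343,146),.045)
seg('hole cpl',(587,77),(588,77),.06);seg('hole fl',(135,506),(136,506),.036)
"

```

```text
[[0.6118, 0.1365, 0.02], [0.4179, 0.1847, 0.02], [0.4676, 0.3759, 0.02], [0.6594, 0.331, 0.02]] [0.5392 0.257  0.02  ]
[0.2003, 0.1999, 0.1975, 0.197] [-103.74, 166.04, 75.42, -13.15]
pockets sm,sq,lg,ob [[0.5747, 0.2014, 0.018], [0.483, 0.2237, 0.018], [0.5976, 0.2928, 0.018], [0.5054, 0.3159, 0.018]]
tneck [ 0.4569 -0.3382  0.036 ] 0.0453 128.1
tneck [ 0.4331 -0.3505  0.036 ] 0.0424 125.7
tfoot [ 0.4633 -0.3318  0.012 ] 0.0427 128.1
step [ 0.5994 -0.0479  0.    ] 0.0615 46.3
plain block [ 0.4597 -0.2153  0.045 ] 0.0562 128.8
hole cpl [ 0.4674 -0.0581  0.06  ] 0.0006 63.9
hole fl [ 0.5986 -0.3479  0.036 ] 0.0005 64.7
```

Request:
servo_tool:
  commands:
    - {"x":-0.035,"y":-0.029}
    - {"x":-0.035,"y":-0.029}
    - {"x":-0.035,"y":-0.029}
    - {"x":-0.035,"y":-0.029}
    - {"x":-0.035,"y":-0.029}
    - {"x":-0.035,"y":-0.029}
    - {"x":-0.035,"y":-0.029}
    - {"x":-0.035,"y":-0.029}
    - {"x":-0.035,"y":-0.029}
    - {"x":-0.035,"y":-0.029}
    - {"x":-0.035,"y":-0.029}
    - {"x":-0.035,"y":-0.029}

```text
invalid input
```

Request:
servo_tool:
  commands:
    - {"wz":0.142}
    - {"wz":0.142}
    - {"wz":0.142}
    - {"wz":0.142}
    - {"wz":0.142}
    - {"wz":0.142}
    - {"wz":0.142}
    - {"wz":0.142}
    - {"wz":0.142}
    - {"wz":0.142}
    - {"wz":0.142}
    - {"wz":0.142}

```text
invalid input
```

```bash
cat >> h.py <<'E'
def go(x,y,z,yawdeg):
    "shift left (tool axes AFTER turning) and wz left to reach the pose; half turn chosen by q6 range"
    s=r.sense();yaw=s['tool_rot'][2];q6=s['qpos'][5]
    c=[(a,q) for k in (-3,-2,-1,0,1,2,3) for a in [np.radians(yawdeg)+k*np.pi] for q in [np.arctan2(y,x)+np.pi/2-a] if abs(q)<2.8]
    q1=s['qpos'][0]; best=min(c,key=lambda t:abs(t[1]-np.arctan2(y,x)-(q6-q1)))
    a=best[0]; w=(yaw-a+np.pi)%(2*np.pi)-np.pi
    D=np.array([x,y,z])-s['tcp_pos']
    f=lambda t:np.round([D[0]*np.cos(t)+D[1]*np.sin(t),D[0]*np.sin(t)-D[1]*np.cos(t),-D[2]],4)
    print('t',round(s['time_s'],2),'tcp',np.round(s['tcp_pos'],4),'yaw',round(float(np.degrees(yaw)),1),'wz left',round(float(w),3),'shift after turn',f(yaw-w),'| before turn',f(yaw),'q6 end',round(float(best[1]),2),'gap',s['finger_gap'],'F',np.round(s['force'],1))
E
python3 -c "
from h import *
go(.5955,-.0303,.15,46.3)"
```

```text
t 0.15 tcp [0.2239 0.6099 0.2308] yaw 159.8 wz left -1.16 shift after turn [ 0.2061 -0.711   0.0808] | before turn [-0.5695 -0.4729  0.0808] q6 end -2.43 gap 1.0015010589417739 F [-0.1  0.9 -0.8]
```

Each row probably needs every key.

Request:
servo_tool:
  commands:
    - {"x":-0.035,"y":-0.029,"z":0,"wx":0,"wy":0,"wz":0,"jaw":0}
    - {"x":-0.035,"y":-0.029,"z":0,"wx":0,"wy":0,"wz":0,"jaw":0}
    - {"x":-0.035,"y":-0.029,"z":0,"wx":0,"wy":0,"wz":0,"jaw":0}
    - {"x":-0.035,"y":-0.029,"z":0,"wx":0,"wy":0,"wz":0,"jaw":0}
    - {"x":-0.035,"y":-0.029,"z":0,"wx":0,"wy":0,"wz":0,"jaw":0}
    - {"x":-0.035,"y":-0.029,"z":0,"wx":0,"wy":0,"wz":0,"jaw":0}
    - {"x":-0.035,"y":-0.029,"z":0,"wx":0,"wy":0,"wz":0,"jaw":0}
    - {"x":-0.035,"y":-0.029,"z":0,"wx":0,"wy":0,"wz":0,"jaw":0}
    - {"x":-0.035,"y":-0.029,"z":0,"wx":0,"wy":0,"wz":0,"jaw":0}
    - {"x":-0.035,"y":-0.029,"z":0,"wx":0,"wy":0,"wz":0,"jaw":0}
    - {"x":-0.035,"y":-0.029,"z":0,"wx":0,"wy":0,"wz":0,"jaw":0}
    - {"x":-0.035,"y":-0.029,"z":0,"wx":0,"wy":0,"wz":0,"jaw":0}

```text
time_s: 1.35
tcp_pos: [0.4989, 0.137, 0.2313]
tool_rot: [3.142, -0.0, 2.79]
force: [1.0, 0.7, 0.1]
finger_gap: 0.997
grasp_force: 0.0
```

Request:
servo_tool:
  commands:
    - {"x":0,"y":0,"z":0,"wx":0,"wy":0,"wz":-0.145,"jaw":0}
    - {"x":0,"y":0,"z":0,"wx":0,"wy":0,"wz":-0.145,"jaw":0}
    - {"x":0,"y":0,"z":0,"wx":0,"wy":0,"wz":-0.145,"jaw":0}
    - {"x":0,"y":0,"z":0,"wx":0,"wy":0,"wz":-0.145,"jaw":0}
    - {"x":0,"y":0,"z":0,"wx":0,"wy":0,"wz":-0.145,"jaw":0}
    - {"x":0,"y":0,"z":0,"wx":0,"wy":0,"wz":-0.145,"jaw":0}
    - {"x":0,"y":0,"z":0,"wx":0,"wy":0,"wz":-0.145,"jaw":0}
    - {"x":0,"y":0,"z":0,"wx":0,"wy":0,"wz":-0.145,"jaw":0}

```text
time_s: 2.15
tcp_pos: [0.4982, 0.1387, 0.2312]
tool_rot: [3.141, -0.0, -2.327]
force: [0.9, 0.5, 0.2]
finger_gap: 0.999
grasp_force: 0.0
```

```bash
python3 -c "
from h import *
go(.5955,-.0303,.12,46.3)"
```

```text
t 2.15 tcp [0.4982 0.1387 0.2312] yaw -133.4 wz left 0.006 shift after turn [ 0.055  -0.1872  0.1112] | before turn [ 0.0561 -0.1868  0.1112] q6 end -2.43 gap 0.9987751523061233 F [0.9 0.5 0.2]
```

Request:
servo_tool:
  commands:
    - {"x":0.011,"y":-0.0374,"z":0.022,"wx":0,"wy":0,"wz":0.0012,"jaw":0}
    - {"x":0.011,"y":-0.0374,"z":0.022,"wx":0,"wy":0,"wz":0.0012,"jaw":0}
    - {"x":0.011,"y":-0.0374,"z":0.022,"wx":0,"wy":0,"wz":0.0012,"jaw":0}
    - {"x":0.011,"y":-0.0374,"z":0.022,"wx":0,"wy":0,"wz":0.0012,"jaw":0}
    - {"x":0.011,"y":-0.0374,"z":0.022,"wx":0,"wy":0,"wz":0.0012,"jaw":0}
    - {"x":0,"y":0,"z":0,"wx":0,"wy":0,"wz":0,"jaw":0}

```text
time_s: 2.75
tcp_pos: [0.5958, -0.034, 0.1183]
tool_rot: [3.14, -0.002, -2.342]
force: [1.2, 0.3, 0.1]
finger_gap: 0.999
grasp_force: 0.0
```

```bash
python3 -c "
from h import *
snap('wrist','w1')
go(.5955,-.0303,.012,46.3)
a=np.radians(46.3);ex=np.array([np.cos(a),np.sin(a)]);ey=np.array([-ex[1],ex[0]]);o=np.array([.5886,-.0375])
for p,z in [((-30,-15),15),((30,-15),45),((30,15),45),((-30,15),15),((30,-15),0)]: print(p,z,pix('w1',[np.r_[o+(ex*p[0]+ey*p[1])/1e3,z/1e3]])[0].round(0))
"
```

```text
t 2.8 tcp [ 0.5949 -0.0323  0.1194] yaw -134.2 wz left -0.009 shift after turn [-0.0018  0.0009  0.1074] | before turn [-0.0018  0.0009  0.1074] q6 end -2.43 gap 1.0011921125367547 F [-0.2  0.4  0. ]
(-30, -15) 15 [303. 163.]
(30, -15) 45 [304. 238.]
(30, 15) 45 [338. 238.]
(-30, 15) 15 [337. 162.]
(30, -15) 0 [306. 219.]
```

View pics/w1.png

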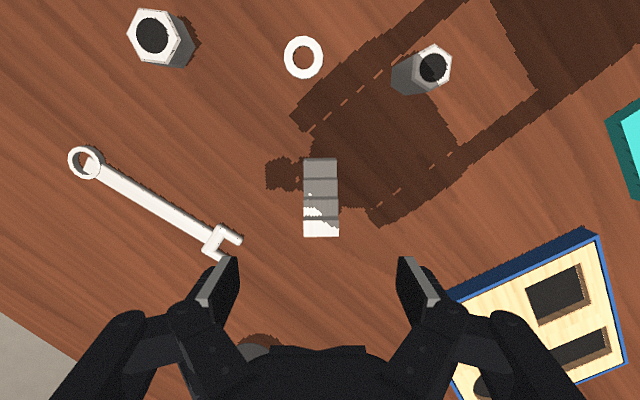

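The wrist view shows the step block at (303–338, 159–238), matching the prediction within a few pixels. The wrench at (220,240) is clear of the fingers, so I descend and grip.

Request:
servo_tool:
  commands:
    - {"x":-0.0018,"y":0.0009,"z":0.03,"wx":0,"wy":0,"wz":-0.009,"jaw":0.2}
    - {"x":0,"y":0,"z":0.03,"wx":0,"wy":0,"wz":0,"jaw":0.2}
    - {"x":0,"y":0,"z":0.03,"wx":0,"wy":0,"wz":0,"jaw":0.2}
    - {"x":0,"y":0,"z":0.017,"wx":0,"wy":0,"wz":0,"jaw":0.2}
    - {"x":0,"y":0,"z":0,"wx":0,"wy":0,"wz":0,"jaw":1}
    - {"x":0,"y":0,"z":0,"wx":0,"wy":0,"wz":0,"jaw":1}
    - {"x":0,"y":0,"z":0,"wx":0,"wy":0,"wz":0,"jaw":1}
    - {"x":0,"y":0,"z":0,"wx":0,"wy":0,"wz":0,"jaw":1}
    - {"x":0,"y":0,"z":0,"wx":0,"wy":0,"wz":0,"jaw":1}
    - {"x":0,"y":0,"z":0,"wx":0,"wy":0,"wz":0,"jaw":1}
    - {"x":0,"y":0,"z":0,"wx":0,"wy":0,"wz":0,"jaw":1}

```text
time_s: 3.9
tcp_pos: [0.5966, -0.0283, 0.0159]
tool_rot: [-3.14, 0.001, -2.33]
force: [-1.7, 3.5, 9.6]
finger_gap: 0.338
grasp_force: 60.4
```

```bash
python3 -c "
from h import *
a=np.radians(166);g=np.array([.505,.315])+.010*np.array([np.cos(a),np.sin(a)])*1
s=r.sense();print(s['grasp_force'])
# tool x vs block x: block +x at 46.3 deg, tool x at -133.7 => block x = -tool x; tool yaw 166 => block x at -14
a=np.radians(-14);g=np.array([.505,.315])+.010*np.array([np.cos(a),np.sin(a)]);print(g)
go(g[0],g[1],.15,166)"
```

```text
60.44365793466568
[0.51470296 0.31258078]
t 3.9 tcp [ 0.5966 -0.0283  0.0159] yaw -133.5 wz left 1.056 shift after turn [ 0.1619  0.3109 -0.1341] | before turn [-0.1908  0.2941 -0.1341] q6 end -0.78 gap 0.3378832499768317 F [-1.7  3.5  9.6]
```

Request:
servo_tool:
  commands:
    - {"x":0,"y":0,"z":-0.03,"wx":0,"wy":0,"wz":0,"jaw":1}
    - {"x":0,"y":0,"z":-0.035,"wx":0,"wy":0,"wz":0,"jaw":1}
    - {"x":0,"y":0,"z":-0.035,"wx":0,"wy":0,"wz":0.132,"jaw":1}
    - {"x":0,"y":0,"z":-0.034,"wx":0,"wy":0,"wz":0.132,"jaw":1}
    - {"x":0,"y":0,"z":0,"wx":0,"wy":0,"wz":0.132,"jaw":1}
    - {"x":0,"y":0,"z":0,"wx":0,"wy":0,"wz":0.132,"jaw":1}
    - {"x":0,"y":0,"z":0,"wx":0,"wy":0,"wz":0.132,"jaw":1}
    - {"x":0,"y":0,"z":0,"wx":0,"wy":0,"wz":0.132,"jaw":1}
    - {"x":0,"y":0,"z":0,"wx":0,"wy":0,"wz":0.132,"jaw":1}
    - {"x":0,"y":0,"z":0,"wx":0,"wy":0,"wz":0.132,"jaw":1}

```text
time_s: 4.9
tcp_pos: [0.5957, -0.0284, 0.1491]
tool_rot: [3.141, 0.001, 2.891]
force: [0.3, -0.5, -1.9]
finger_gap: 0.339
grasp_force: 60.2
```

Request:
servo_tool:
  commands:
    - {"x":0.02,"y":0.0389,"z":0,"wx":0,"wy":0,"wz":0,"jaw":1}
    - {"x":0.02,"y":0.0389,"z":0,"wx":0,"wy":0,"wz":0,"jaw":1}
    - {"x":0.02,"y":0.0389,"z":0,"wx":0,"wy":0,"wz":0,"jaw":1}
    - {"x":0.02,"y":0.0389,"z":0,"wx":0,"wy":0,"wz":0,"jaw":1}
    - {"x":0.02,"y":0.0389,"z":0,"wx":0,"wy":0,"wz":0,"jaw":1}
    - {"x":0.02,"y":0.0389,"z":0,"wx":0,"wy":0,"wz":0,"jaw":1}
    - {"x":0.02,"y":0.0389,"z":0,"wx":0,"wy":0,"wz":0,"jaw":1}
    - {"x":0.02,"y":0.0389,"z":0,"wx":0,"wy":0,"wz":0,"jaw":1}
    - {"x":0,"y":0,"z":0,"wx":0,"wy":0,"wz":0,"jaw":1}
    - {"x":0,"y":0,"z":0,"wx":0,"wy":0,"wz":0,"jaw":1}

```text
time_s: 5.9
tcp_pos: [0.5154, 0.3132, 0.1488]
tool_rot: [3.141, 0.001, 2.899]
force: [-0.5, -0.7, -1.9]
finger_gap: 0.337
grasp_force: 60.5
```

```bash
python3 -c "
from h import *
snap('side','s2');snap('wrist','w2')
go(.5147,.3126,.028,166)
a=cv2.imread('pics/side0.png')
b=cv2.imread('pics/s2.png')[170:400,180:400];c=cv2.imread('pics/w2.png')
b=cv2.resize(b,(383,400));cv2.imwrite('pics/v2.png',np.hstack([b,c[:, 110:527]]))"
```

```text
t 6.0 tcp [0.5159 0.3116 0.1487] yaw 166.0 wz left -0.001 shift after turn [0.0015 0.0007 0.1207] | before turn [0.0015 0.0007 0.1207] q6 end -0.78 gap 0.3386642436949529 F [-0.6 -0.2 -2.6]
```

View pics/v2.png

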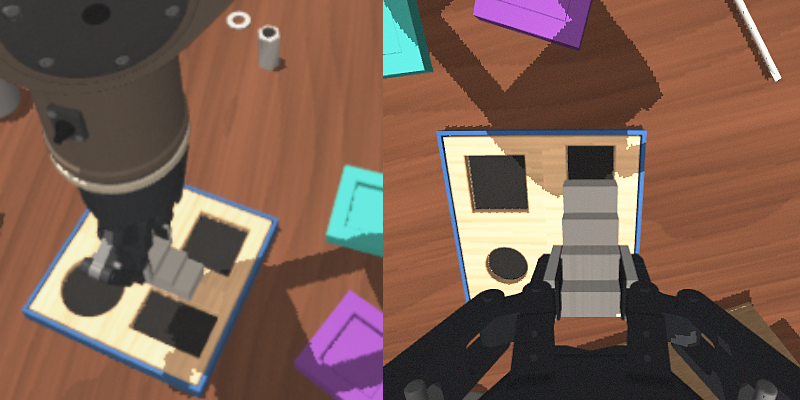

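The wrist view shows the block held level and in line with the oblong pocket at (590,160). I'll check the calibration with the square (497,183) and small round (507,265) pockets while lowering the block.

```bash
python3 -c "
from h import *
print(world('w2',[(224,182),(234,264),(294,146),(341,146),(165,132),(373,131)],[.02,.02,.02,.02,.02,.02]).round(4))"
```

```text
[[0.481  0.2228 0.02  ]
 [0.5733 0.2007 0.02  ]
 [0.4636 0.3012 0.02  ]
 [0.4746 0.3453 0.02  ]
 [0.4203 0.1844 0.02  ]
 [0.4681 0.3779 0.02  ]]
```

Request:
servo_tool:
  commands:
    - {"x":0,"y":0,"z":0.035,"wx":0,"wy":0,"wz":0,"jaw":1}
    - {"x":0,"y":0,"z":0.035,"wx":0,"wy":0,"wz":0,"jaw":1}
    - {"x":0,"y":0,"z":0.02,"wx":0,"wy":0,"wz":0,"jaw":1}
    - {"x":0,"y":0,"z":0,"wx":0,"wy":0,"wz":0,"jaw":1}
    - {"x":0,"y":0,"z":0,"wx":0,"wy":0,"wz":0,"jaw":1}

```text
time_s: 6.5
tcp_pos: [0.5164, 0.3114, 0.0588]
tool_rot: [-3.141, -0.0, 2.895]
force: [0.2, -0.2, -2.0]
finger_gap: 0.342
grasp_force: 60.4
```

Request:
servo_tool:
  commands:
    - {"x":0,"y":0,"z":0.015,"wx":0,"wy":0,"wz":0,"jaw":1}
    - {"x":0,"y":0,"z":0.01,"wx":0,"wy":0,"wz":0,"jaw":1}
    - {"x":0,"y":0,"z":0.005,"wx":0,"wy":0,"wz":0,"jaw":1}
    - {"x":0,"y":0,"z":0.002,"wx":0,"wy":0,"wz":0,"jaw":1}
    - {"x":0,"y":0,"z":0,"wx":0,"wy":0,"wz":0,"jaw":1}

```text
time_s: 7.0
tcp_pos: [0.5156, 0.312, 0.0269]
tool_rot: [-3.141, -0.0, 2.897]
force: [-4.4, -3.8, 11.8]
finger_gap: 0.337
grasp_force: 62.2
```

Request:
servo_tool:
  commands:
    - {"x":0,"y":0,"z":0,"wx":0,"wy":0,"wz":0,"jaw":0.4}
    - {"x":0,"y":0,"z":0,"wx":0,"wy":0,"wz":0,"jaw":0.4}
    - {"x":0,"y":0,"z":0,"wx":0,"wy":0,"wz":0,"jaw":0.4}
    - {"x":0,"y":0,"z":-0.02,"wx":0,"wy":0,"wz":0,"jaw":0.4}
    - {"x":0,"y":0,"z":-0.035,"wx":0,"wy":0,"wz":0,"jaw":0.4}
    - {"x":0,"y":0,"z":-0.04,"wx":0,"wy":0,"wz":0,"jaw":0}
    - {"x":0,"y":0,"z":-0.03,"wx":0,"wy":0,"wz":0,"jaw":0}
    - {"x":0,"y":0,"z":0,"wx":0,"wy":0,"wz":0,"jaw":0}

```text
time_s: 7.8
tcp_pos: [0.5181, 0.3134, 0.1555]
tool_rot: [3.137, 0.005, 2.897]
force: [-1.1, -0.7, 0.1]
finger_gap: 1.004
grasp_force: 0.0
```

```bash
python3 -c "
from h import *
snap('wrist','w3')
o=np.array([.5067,.3138])
print(pix('w3',[[*o,.011],[*o,.02]]).round(0))
for y in (127,127-90): go(.4445,-.3435,.13,y)"
```

```text
[[315. 178.]
 [315. 181.]]
t 7.85 tcp [0.5171 0.3129 0.1534] yaw 166.0 wz left 0.68 shift after turn [-0.4805 -0.4531  0.0234] | before turn [-0.0886 -0.6545  0.0234] q6 end -1.3 gap 0.9998218679134423 F [-0.6  0.2  0. ]
t 7.85 tcp [0.5171 0.3129 0.1534] yaw 166.0 wz left 2.251 shift after turn [-0.4531  0.4805  0.0234] | before turn [-0.0886 -0.6545  0.0234] q6 end 0.27 gap 0.9998218679134423 F [-0.6  0.2  0. ]
```

Request:
servo_tool:
  commands:
    - {"x":-0.006,"y":-0.044,"z":0,"wx":0,"wy":0,"wz":0,"jaw":0}
    - {"x":-0.006,"y":-0.044,"z":0,"wx":0,"wy":0,"wz":0,"jaw":0}
    - {"x":-0.006,"y":-0.044,"z":0,"wx":0,"wy":0,"wz":0,"jaw":0}
    - {"x":-0.006,"y":-0.044,"z":0,"wx":0,"wy":0,"wz":0,"jaw":0}
    - {"x":-0.006,"y":-0.044,"z":0,"wx":0,"wy":0,"wz":0,"jaw":0}
    - {"x":-0.006,"y":-0.044,"z":0,"wx":0,"wy":0,"wz":0,"jaw":0}
    - {"x":-0.006,"y":-0.044,"z":0,"wx":0,"wy":0,"wz":0,"jaw":0}
    - {"x":-0.006,"y":-0.044,"z":0,"wx":0,"wy":0,"wz":0,"jaw":0}
    - {"x":-0.006,"y":-0.044,"z":0,"wx":0,"wy":0,"wz":0,"jaw":0}
    - {"x":-0.006,"y":-0.044,"z":0,"wx":0,"wy":0,"wz":0,"jaw":0}

```text
time_s: 8.85
tcp_pos: [0.4664, -0.1307, 0.1503]
tool_rot: [3.141, -0.001, 2.897]
force: [0.9, 0.0, -0.6]
finger_gap: 1.001
grasp_force: 0.0
```

Request:
servo_tool:
  commands:
    - {"x":0,"y":0,"z":0,"wx":0,"wy":0,"wz":0.136,"jaw":0}
    - {"x":0,"y":0,"z":0,"wx":0,"wy":0,"wz":0.136,"jaw":0}
    - {"x":0,"y":0,"z":0,"wx":0,"wy":0,"wz":0.136,"jaw":0}
    - {"x":0,"y":0,"z":0,"wx":0,"wy":0,"wz":0.136,"jaw":0}
    - {"x":0,"y":0,"z":0,"wx":0,"wy":0,"wz":0.136,"jaw":0}
    - {"x":0,"y":0,"z":0,"wx":0,"wy":0,"wz":0,"jaw":0}

```text
time_s: 9.45
tcp_pos: [0.4669, -0.129, 0.1503]
tool_rot: [-3.141, -0.001, 2.214]
force: [0.5, 0.1, -0.1]
finger_gap: 0.997
grasp_force: 0.0
```

```bash
python3 -c "
from h import *
go(.445,-.344,.13,127)"
```

```text
t 9.45 tcp [ 0.4669 -0.129   0.1503] yaw 126.9 wz left -0.002 shift after turn [-0.1585 -0.1469  0.0203] | before turn [-0.1589 -0.1465  0.0203] q6 end -1.3 gap 0.997103024561065 F [ 0.5  0.1 -0.1]
```

Request:
servo_tool:
  commands:
    - {"x":-0.0265,"y":-0.0244,"z":0,"wx":0,"wy":0,"wz":0,"jaw":0}
    - {"x":-0.0265,"y":-0.0244,"z":0,"wx":0,"wy":0,"wz":0,"jaw":0}
    - {"x":-0.0265,"y":-0.0244,"z":0,"wx":0,"wy":0,"wz":0,"jaw":0}
    - {"x":-0.0265,"y":-0.0244,"z":0,"wx":0,"wy":0,"wz":0,"jaw":0}
    - {"x":-0.0265,"y":-0.0244,"z":0.01,"wx":0,"wy":0,"wz":0,"jaw":0}
    - {"x":-0.0265,"y":-0.0244,"z":0.01,"wx":0,"wy":0,"wz":0,"jaw":0}
    - {"x":0,"y":0,"z":0,"wx":0,"wy":0,"wz":0,"jaw":0}

```text
time_s: 10.15
tcp_pos: [0.4455, -0.3477, 0.1295]
tool_rot: [-3.141, -0.0, 2.219]
force: [-0.0, 0.1, -0.2]
finger_gap: 0.996
grasp_force: 0.0
```

```bash
python3 -c "
from h import *
snap('wrist','w4');go(.445,-.344,.013,127)
a=np.radians(127);ex=np.array([np.cos(a),np.sin(a)]);ey=np.array([-ex[1],ex[0]]);o=np.array([.445,-.344])
for p in [(-21,-12),(21,-12),(21,12),(-21,12),(0,0)]: print(p,pix('w4',[np.r_[o+(ex*p[0]+ey*p[1])/1e3,.036]])[0].round(0))
"
```

```text
t 10.2 tcp [ 0.4454 -0.3457  0.1298] yaw 127.1 wz left 0.002 shift after turn [0.0016 0.0007 0.1168] | before turn [0.0016 0.0007 0.1168] q6 end -1.3 gap 0.9966124130039307 F [0.2 0.9 0.1]
(-21, -12) [333. 223.]
(21, -12) [334. 178.]
(21, 12) [306. 178.]
(-21, 12) [307. 223.]
(0, 0) [320. 201.]
```

View pics/w4.png

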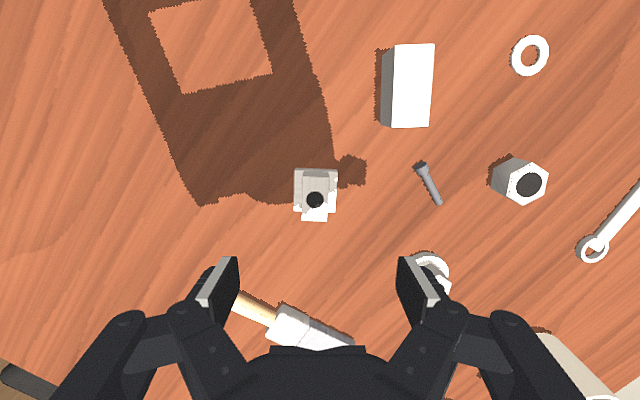

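The T-nut's hole is at (315,199) against a predicted (320,201), so it lies about 4 mm towards −tool y. The neck is aligned with the tool.

Request:
servo_tool:
  commands:
    - {"x":0.002,"y":-0.004,"z":0.03,"wx":0,"wy":0,"wz":0,"jaw":0.2}
    - {"x":0,"y":0,"z":0.03,"wx":0,"wy":0,"wz":0,"jaw":0.2}
    - {"x":0,"y":0,"z":0.03,"wx":0,"wy":0,"wz":0,"jaw":0.2}
    - {"x":0,"y":0,"z":0.025,"wx":0,"wy":0,"wz":0,"jaw":0.2}
    - {"x":0,"y":0,"z":0,"wx":0,"wy":0,"wz":0,"jaw":1}
    - {"x":0,"y":0,"z":0,"wx":0,"wy":0,"wz":0,"jaw":1}
    - {"x":0,"y":0,"z":0,"wx":0,"wy":0,"wz":0,"jaw":1}
    - {"x":0,"y":0,"z":0,"wx":0,"wy":0,"wz":0,"jaw":1}
    - {"x":0,"y":0,"z":0,"wx":0,"wy":0,"wz":0,"jaw":1}
    - {"x":0,"y":0,"z":0,"wx":0,"wy":0,"wz":0,"jaw":1}
    - {"x":0,"y":0,"z":0,"wx":0,"wy":0,"wz":0,"jaw":1}

```text
time_s: 11.3
tcp_pos: [0.4427, -0.3455, 0.0178]
tool_rot: [3.141, 0.002, 2.217]
force: [1.8, 3.2, 9.2]
finger_gap: 0.265
grasp_force: 60.3
```

```bash
python3 -c "
from h import *
for y in (-14,76):go(.4818,.223,.15,y)"
```

```text
t 11.3 tcp [ 0.4427 -0.3455  0.0178] yaw 127.0 wz left -0.68 shift after turn [ 0.0996  0.561  -0.1322] | before turn [ 0.4302  0.3736 -0.1322] q6 end -0.89 gap 0.2649729836079305 F [1.8 3.2 9.2]
t 11.3 tcp [ 0.4427 -0.3455  0.0178] yaw 127.0 wz left 0.891 shift after turn [ 0.561  -0.0996 -0.1322] | before turn [ 0.4302  0.3736 -0.1322] q6 end 0.68 gap 0.2649729836079305 F [1.8 3.2 9.2]
```

Request:
servo_tool:
  commands:
    - {"x":0,"y":0,"z":-0.03,"wx":0,"wy":0,"wz":0,"jaw":1}
    - {"x":0,"y":0,"z":-0.035,"wx":0,"wy":0,"wz":0,"jaw":1}
    - {"x":0,"y":0,"z":-0.035,"wx":0,"wy":0,"wz":-0.136,"jaw":1}
    - {"x":0,"y":0,"z":-0.032,"wx":0,"wy":0,"wz":-0.136,"jaw":1}
    - {"x":0,"y":0,"z":0,"wx":0,"wy":0,"wz":-0.136,"jaw":1}
    - {"x":0,"y":0,"z":0,"wx":0,"wy":0,"wz":-0.136,"jaw":1}
    - {"x":0,"y":0,"z":0,"wx":0,"wy":0,"wz":-0.136,"jaw":1}
    - {"x":0,"y":0,"z":0,"wx":0,"wy":0,"wz":0,"jaw":1}

```text
time_s: 12.1
tcp_pos: [0.442, -0.3452, 0.1493]
tool_rot: [-3.141, 0.001, 2.9]
force: [-0.8, -0.9, -1.9]
finger_gap: 0.267
grasp_force: 59.8
```

Request:
servo_tool:
  commands:
    - {"x":0.0077,"y":0.0432,"z":0,"wx":0,"wy":0,"wz":0,"jaw":1}
    - {"x":0.0077,"y":0.0432,"z":0,"wx":0,"wy":0,"wz":0,"jaw":1}
    - {"x":0.0077,"y":0.0432,"z":0,"wx":0,"wy":0,"wz":0,"jaw":1}
    - {"x":0.0077,"y":0.0432,"z":0,"wx":0,"wy":0,"wz":0,"jaw":1}
    - {"x":0.0077,"y":0.0432,"z":0,"wx":0,"wy":0,"wz":0,"jaw":1}
    - {"x":0.0077,"y":0.0432,"z":0,"wx":0,"wy":0,"wz":0,"jaw":1}
    - {"x":0.0077,"y":0.0432,"z":0,"wx":0,"wy":0,"wz":0,"jaw":1}
    - {"x":0.0077,"y":0.0432,"z":0,"wx":0,"wy":0,"wz":0,"jaw":1}
    - {"x":0.0077,"y":0.0432,"z":0,"wx":0,"wy":0,"wz":0,"jaw":1}
    - {"x":0.0077,"y":0.0432,"z":0,"wx":0,"wy":0,"wz":0,"jaw":1}
    - {"x":0.0077,"y":0.0432,"z":0,"wx":0,"wy":0,"wz":0,"jaw":1}
    - {"x":0.0077,"y":0.0432,"z":0,"wx":0,"wy":0,"wz":0,"jaw":1}

```text
time_s: 13.3
tcp_pos: [0.4778, 0.1822, 0.1489]
tool_rot: [3.141, 0.001, 2.892]
force: [0.9, -1.4, -1.7]
finger_gap: 0.264
grasp_force: 60.1
```

```bash
python3 -c "
from h import *
snap('wrist','w5');go(.4818,.223,.029,166)"
```

```text
t 13.35 tcp [0.4789 0.1876 0.1492] yaw 165.8 wz left -0.004 shift after turn [0.0058 0.0351 0.1202] | before turn [0.0059 0.0351 0.1202] q6 end -0.89 gap 0.2676330836579019 F [ 0.1  7.1 -2. ]
```

View pics/w5.png

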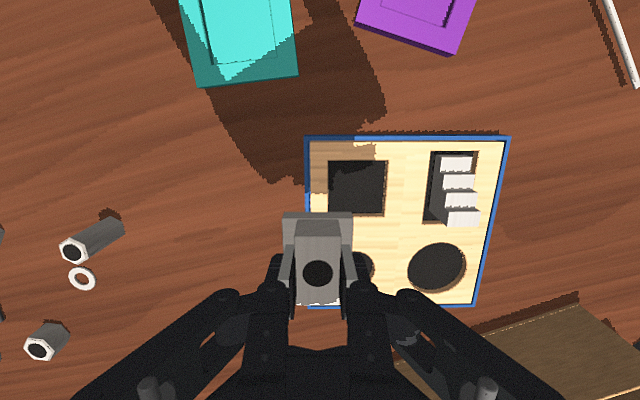

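The step block sits inside the oblong pocket at (455,190), and the T-nut at (318,260) is held level.

Request:
servo_tool:
  commands:
    - {"x":0.005,"y":0.034,"z":0.03,"wx":0,"wy":0,"wz":0,"jaw":1}
    - {"x":0,"y":0,"z":0.03,"wx":0,"wy":0,"wz":0,"jaw":1}
    - {"x":0,"y":0,"z":0.02,"wx":0,"wy":0,"wz":0,"jaw":1}
    - {"x":0,"y":0,"z":0,"wx":0,"wy":0,"wz":0,"jaw":1}
    - {"x":0,"y":0,"z":0,"wx":0,"wy":0,"wz":0,"jaw":1}

```text
time_s: 13.85
tcp_pos: [0.4813, 0.2144, 0.0688]
tool_rot: [-3.141, -0.0, 2.894]
force: [-0.0, -0.4, -2.3]
finger_gap: 0.266
grasp_force: 60.3
```

```bash
python3 -c "
from h import *
go(.4818,.223,.029,166)"
```

```text
t 13.85 tcp [0.4813 0.2144 0.0688] yaw 165.8 wz left -0.003 shift after turn [0.0016 0.0085 0.0398] | before turn [0.0017 0.0085 0.0398] q6 end -0.89 gap 0.2660526858890175 F [-0.  -0.4 -2.3]
```

Request:
servo_tool:
  commands:
    - {"x":0.0016,"y":0.0085,"z":0.005,"wx":0,"wy":0,"wz":0,"jaw":1}
    - {"x":0,"y":0,"z":0.015,"wx":0,"wy":0,"wz":0,"jaw":1}
    - {"x":0,"y":0,"z":0.012,"wx":0,"wy":0,"wz":0,"jaw":1}
    - {"x":0,"y":0,"z":0.006,"wx":0,"wy":0,"wz":0,"jaw":1}
    - {"x":0,"y":0,"z":0.003,"wx":0,"wy":0,"wz":0,"jaw":1}
    - {"x":0,"y":0,"z":0,"wx":0,"wy":0,"wz":0,"jaw":1}

```text
time_s: 14.45
tcp_pos: [0.4817, 0.2231, 0.0288]
tool_rot: [3.141, 0.0, 2.896]
force: [-9.6, -1.8, 30.4]
finger_gap: 0.266
grasp_force: 64.6
```

Request:
servo_tool:
  commands:
    - {"x":0,"y":0,"z":-0.001,"wx":0,"wy":0,"wz":0,"jaw":1}
    - {"x":0,"y":0,"z":0,"wx":0,"wy":0,"wz":0,"jaw":0.5}
    - {"x":0,"y":0,"z":0,"wx":0,"wy":0,"wz":0,"jaw":0.5}
    - {"x":0,"y":0,"z":0,"wx":0,"wy":0,"wz":0,"jaw":0.5}
    - {"x":0,"y":0,"z":-0.02,"wx":0,"wy":0,"wz":0,"jaw":0.5}
    - {"x":0,"y":0,"z":-0.035,"wx":0,"wy":0,"wz":0,"jaw":0.5}
    - {"x":0,"y":0,"z":-0.04,"wx":0,"wy":0,"wz":0,"jaw":0}
    - {"x":0,"y":0,"z":-0.03,"wx":0,"wy":0,"wz":0,"jaw":0}
    - {"x":0,"y":0,"z":0,"wx":0,"wy":0,"wz":0,"jaw":0}

```text
time_s: 15.35
tcp_pos: [0.484, 0.2239, 0.157]
tool_rot: [3.138, 0.005, 2.897]
force: [0.2, 0.5, -1.4]
finger_gap: 0.975
grasp_force: 0.0
```

```bash
python3 -c "
from h import *
snap('wrist','w6')
go(.598,-.349,.13,166)"
```

```text
t 15.4 tcp [0.483  0.2235 0.1551] yaw 166.0 wz left -0.001 shift after turn [-0.2501 -0.5277  0.0251] | before turn [-0.2503 -0.5276  0.0251] q6 end -1.85 gap 1.0031774933462467 F [-0.5  0.  -1. ]
```

Request:
servo_tool:
  commands:
    - {"x":-0.0195,"y":-0.041,"z":0,"wx":0,"wy":0,"wz":0,"jaw":0}
    - {"x":-0.0195,"y":-0.041,"z":0,"wx":0,"wy":0,"wz":0,"jaw":0}
    - {"x":-0.0195,"y":-0.041,"z":0,"wx":0,"wy":0,"wz":0,"jaw":0}
    - {"x":-0.0195,"y":-0.041,"z":0,"wx":0,"wy":0,"wz":0,"jaw":0}
    - {"x":-0.0195,"y":-0.041,"z":0,"wx":0,"wy":0,"wz":0,"jaw":0}
    - {"x":-0.0195,"y":-0.041,"z":0,"wx":0,"wy":0,"wz":0,"jaw":0}
    - {"x":-0.0195,"y":-0.041,"z":0,"wx":0,"wy":0,"wz":0,"jaw":0}
    - {"x":-0.0195,"y":-0.041,"z":0,"wx":0,"wy":0,"wz":0,"jaw":0}
    - {"x":-0.0195,"y":-0.041,"z":0,"wx":0,"wy":0,"wz":0,"jaw":0}
    - {"x":-0.0195,"y":-0.041,"z":0,"wx":0,"wy":0,"wz":0,"jaw":0}
    - {"x":-0.0195,"y":-0.041,"z":0,"wx":0,"wy":0,"wz":0,"jaw":0}
    - {"x":-0.0195,"y":-0.041,"z":0.01,"wx":0,"wy":0,"wz":0,"jaw":0}

```text
time_s: 16.6
tcp_pos: [0.5898, -0.3131, 0.1427]
tool_rot: [-3.142, 0.0, 2.897]
force: [1.4, 0.1, 0.7]
finger_gap: 0.998
grasp_force: 0.0
```

Request:
servo_tool:
  commands:
    - {"x":-0.012,"y":-0.028,"z":0.015,"wx":0,"wy":0,"wz":0,"jaw":0}
    - {"x":0,"y":0,"z":0,"wx":0,"wy":0,"wz":0,"jaw":0}
    - {"x":0,"y":0,"z":0,"wx":0,"wy":0,"wz":0,"jaw":0}

```text
time_s: 16.9
tcp_pos: [0.5933, -0.341, 0.1262]
tool_rot: [3.14, -0.003, 2.895]
force: [0.8, 0.3, 0.5]
finger_gap: 0.996
grasp_force: 0.0
```

```bash
python3 -c "
from h import *
snap('wrist','w7')
go(.598,-.349,.013,166)
print(pix('w7',[[.598,-.349,.036],[.598,-.349,.0]]).round(0))
a=cv2.imread('pics/w7.png')[130:280,220:420];b=cv2.imread('pics/w6.png')[100:300,190:457]
cv2.imwrite('pics/v7.png',np.hstack([cv2.resize(a,(530,398),interpolation=2),cv2.resize(b,(267,398))]))"
```

```text
t 16.95 tcp [ 0.5937 -0.3403  0.127 ] yaw 166.0 wz left -0.001 shift after turn [-0.0063 -0.0074  0.114 ] | before turn [-0.0063 -0.0074  0.114 ] q6 end -1.85 gap 0.9983381130014011 F [0.4 0.9 0.6]
[[311. 213.]
 [311. 201.]]
```

View pics/v7.png

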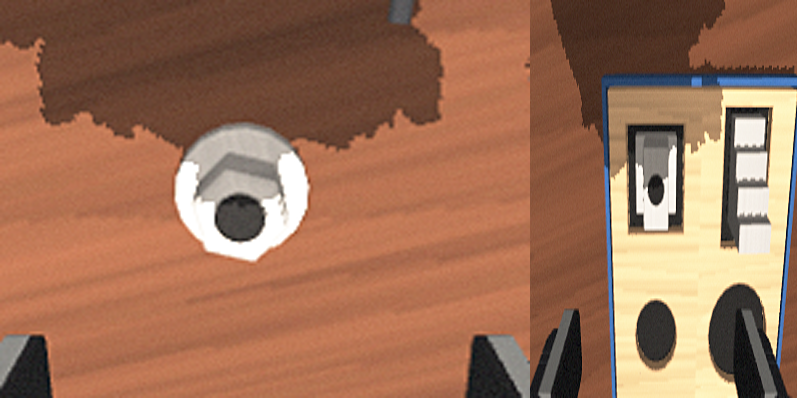

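In the right half, the T-nut (655,180) and step block (750,180) are both seated. In the left half, the flange nut's hole is at (240,217), where I predicted it. Its hex is turned about 16° from the jaws, so I'll turn the tool by −0.29 rad and grip.

Request:
servo_tool:
  commands:
    - {"x":-0.0063,"y":-0.0074,"z":0.01,"wx":0,"wy":0,"wz":0,"jaw":0.2}
    - {"x":0,"y":0,"z":0.02,"wx":0,"wy":0,"wz":-0.145,"jaw":0.2}
    - {"x":0,"y":0,"z":0.02,"wx":0,"wy":0,"wz":-0.145,"jaw":0.2}
    - {"x":0,"y":0,"z":0.035,"wx":0,"wy":0,"wz":0,"jaw":0.2}
    - {"x":0,"y":0,"z":0.0285,"wx":0,"wy":0,"wz":0,"jaw":0.2}
    - {"x":0,"y":0,"z":0,"wx":0,"wy":0,"wz":0,"jaw":1}
    - {"x":0,"y":0,"z":0,"wx":0,"wy":0,"wz":0,"jaw":1}
    - {"x":0,"y":0,"z":0,"wx":0,"wy":0,"wz":0,"jaw":1}
    - {"x":0,"y":0,"z":0,"wx":0,"wy":0,"wz":0,"jaw":1}
    - {"x":0,"y":0,"z":0,"wx":0,"wy":0,"wz":0,"jaw":1}
    - {"x":0,"y":0,"z":0,"wx":0,"wy":0,"wz":0,"jaw":1}
    - {"x":0,"y":0,"z":0,"wx":0,"wy":0,"wz":0,"jaw":1}

```text
time_s: 18.15
tcp_pos: [0.5997, -0.3502, 0.0164]
tool_rot: [-3.14, 0.002, -3.096]
force: [-0.7, 0.7, 7.8]
finger_gap: 0.334
grasp_force: 60.8
```

```bash
python3 -c "
from h import *
go(.597,.292,.15,166);print(r.sense()['grasp_force'])"
```

```text
t 18.15 tcp [ 0.5997 -0.3502  0.0164] yaw -177.4 wz left 0.29 shift after turn [ 0.158   0.6225 -0.1336] | before turn [-0.0264  0.6417 -0.1336] q6 end -0.87 gap 0.33414739238690827 F [-0.7  0.7  7.8]
60.75335270259529
```

Request:
servo_tool:
  commands:
    - {"x":0,"y":0,"z":-0.03,"wx":0,"wy":0,"wz":0,"jaw":1}
    - {"x":0,"y":0,"z":-0.035,"wx":0,"wy":0,"wz":0,"jaw":1}
    - {"x":0,"y":0,"z":-0.035,"wx":0,"wy":0,"wz":0,"jaw":1}
    - {"x":0,"y":0,"z":-0.034,"wx":0,"wy":0,"wz":0,"jaw":1}
    - {"x":0,"y":0,"z":0,"wx":0,"wy":0,"wz":0,"jaw":1}

```text
time_s: 18.65
tcp_pos: [0.6012, -0.3514, 0.1547]
tool_rot: [-3.137, 0.007, -3.096]
force: [0.5, -0.1, -1.8]
finger_gap: 0.331
grasp_force: 60.2
```

```bash
python3 -c "
from h import *
print(world('scene0',[(437,325)],[0.01]),world('side0',[(178,230)],[0.01]))
go(.597,.292,.15,182.6)"
```

```text
[[0.81876409 0.0524388  0.01      ]] [[0.79690304 0.07300709 0.01      ]]
t 18.65 tcp [ 0.6012 -0.3514  0.1547] yaw -177.4 wz left -0.0 shift after turn [-0.0249  0.6429  0.0047] | before turn [-0.0248  0.6429  0.0047] q6 end -1.16 gap 0.33130363678888 F [ 0.5 -0.1 -1.8]
```

Bottle at x≈0.8, so the path is clear.

Request:
servo_tool:
  commands:
    - {"x":-0.0016,"y":0.042,"z":0,"wx":0,"wy":0,"wz":0,"jaw":1}
    - {"x":-0.0016,"y":0.042,"z":0,"wx":0,"wy":0,"wz":0,"jaw":1}
    - {"x":-0.0016,"y":0.042,"z":0,"wx":0,"wy":0,"wz":0,"jaw":1}
    - {"x":-0.0016,"y":0.042,"z":0,"wx":0,"wy":0,"wz":0,"jaw":1}
    - {"x":-0.0016,"y":0.042,"z":0,"wx":0,"wy":0,"wz":0,"jaw":1}
    - {"x":-0.0016,"y":0.042,"z":0,"wx":0,"wy":0,"wz":0,"jaw":1}
    - {"x":-0.0016,"y":0.042,"z":0,"wx":0,"wy":0,"wz":0,"jaw":1}
    - {"x":-0.0016,"y":0.042,"z":0,"wx":0,"wy":0,"wz":0,"jaw":1}
    - {"x":-0.0016,"y":0.042,"z":0,"wx":0,"wy":0,"wz":0,"jaw":1}
    - {"x":-0.0016,"y":0.042,"z":0,"wx":0,"wy":0,"wz":0,"jaw":1}
    - {"x":-0.0016,"y":0.042,"z":0,"wx":0,"wy":0,"wz":0,"jaw":1}
    - {"x":-0.0016,"y":0.042,"z":0,"wx":0,"wy":0,"wz":0,"jaw":1}

```text
time_s: 19.85
tcp_pos: [0.5948, 0.1563, 0.1488]
tool_rot: [-3.142, 0.0, -3.096]
force: [1.1, -0.5, -2.3]
finger_gap: 0.335
grasp_force: 60.2
```

Request:
servo_tool:
  commands:
    - {"x":-0.0016,"y":0.042,"z":0,"wx":0,"wy":0,"wz":0,"jaw":1}
    - {"x":-0.0016,"y":0.042,"z":0,"wx":0,"wy":0,"wz":0,"jaw":1}
    - {"x":-0.0016,"y":0.042,"z":0,"wx":0,"wy":0,"wz":0,"jaw":1}
    - {"x":0,"y":0,"z":0.03,"wx":0,"wy":0,"wz":0,"jaw":1}
    - {"x":0,"y":0,"z":0.03,"wx":0,"wy":0,"wz":0,"jaw":1}
    - {"x":0,"y":0,"z":0.02,"wx":0,"wy":0,"wz":0,"jaw":1}
    - {"x":0,"y":0,"z":0,"wx":0,"wy":0,"wz":0,"jaw":1}
    - {"x":0,"y":0,"z":0,"wx":0,"wy":0,"wz":0,"jaw":1}

```text
time_s: 20.65
tcp_pos: [0.5942, 0.2806, 0.069]
tool_rot: [-3.141, -0.0, -3.096]
force: [0.0, 0.4, -2.0]
finger_gap: 0.332
grasp_force: 60.2
```

```bash
python3 -c "
from h import *
go(.597,.292,.0275,182.6);print(r.sense()['tool_rot'])"
```

```text
t 20.65 tcp [0.5942 0.2806 0.069 ] yaw -177.4 wz left -0.0 shift after turn [-0.0033  0.0113  0.0415] | before turn [-0.0033  0.0113  0.0415] q6 end -1.16 gap 0.3322954276324999 F [ 0.   0.4 -2. ]
[-3.14143949e+00 -4.16063981e-04 -3.09647741e+00]
```

Request:
servo_tool:
  commands:
    - {"x":-0.0033,"y":0.0113,"z":0.005,"wx":0,"wy":0,"wz":0,"jaw":1}
    - {"x":0,"y":0,"z":0.015,"wx":0,"wy":0,"wz":0,"jaw":1}
    - {"x":0,"y":0,"z":0.012,"wx":0,"wy":0,"wz":0,"jaw":1}
    - {"x":0,"y":0,"z":0.007,"wx":0,"wy":0,"wz":0,"jaw":1}
    - {"x":0,"y":0,"z":0.002,"wx":0,"wy":0,"wz":0,"jaw":1}
    - {"x":0,"y":0,"z":0,"wx":0,"wy":0,"wz":0,"jaw":1}

```text
time_s: 21.25
tcp_pos: [0.5967, 0.2918, 0.0275]
tool_rot: [-3.141, -0.001, -3.097]
force: [-0.7, -0.8, -2.3]
finger_gap: 0.337
grasp_force: 60.5
```

Request:
servo_tool:
  commands:
    - {"x":0,"y":0,"z":0.0015,"wx":0,"wy":0,"wz":0,"jaw":1}
    - {"x":0,"y":0,"z":0,"wx":0,"wy":0,"wz":0,"jaw":1}
    - {"x":0,"y":0,"z":0,"wx":0,"wy":0,"wz":0,"jaw":0.5}
    - {"x":0,"y":0,"z":0,"wx":0,"wy":0,"wz":0,"jaw":0.5}
    - {"x":0,"y":0,"z":0,"wx":0,"wy":0,"wz":0,"jaw":0.5}
    - {"x":0,"y":0,"z":-0.02,"wx":0,"wy":0,"wz":0,"jaw":0.5}
    - {"x":0,"y":0,"z":-0.035,"wx":0,"wy":0,"wz":0,"jaw":0.5}
    - {"x":0,"y":0,"z":-0.04,"wx":0,"wy":0,"wz":0,"jaw":0}
    - {"x":0,"y":0,"z":-0.03,"wx":0,"wy":0,"wz":0,"jaw":0}
    - {"x":0,"y":0,"z":0,"wx":0,"wy":0,"wz":0,"jaw":0}

```text
time_s: 22.25
tcp_pos: [0.5994, 0.2931, 0.1557]
tool_rot: [3.139, 0.006, -3.096]
force: [0.8, -0.1, -0.2]
finger_gap: 0.977
grasp_force: 0.0
```

```bash
python3 -c "
from h import *
snap('wrist','w8')
go(.467,-.058,.16,182.6)"
```

```text
t 22.3 tcp [0.5983 0.2926 0.1534] yaw -177.4 wz left -0.0 shift after turn [ 0.1471 -0.3443 -0.0066] | before turn [ 0.147  -0.3444 -0.0066] q6 end -1.74 gap 0.998338247135462 F [ 0.  -0.1 -0.6]
```

Request:
servo_tool:
  commands:
    - {"x":0.0163,"y":-0.0383,"z":0,"wx":0,"wy":0,"wz":0,"jaw":0}
    - {"x":0.0163,"y":-0.0383,"z":0,"wx":0,"wy":0,"wz":0,"jaw":0}
    - {"x":0.0163,"y":-0.0383,"z":0,"wx":0,"wy":0,"wz":0,"jaw":0}
    - {"x":0.0163,"y":-0.0383,"z":0,"wx":0,"wy":0,"wz":0,"jaw":0}
    - {"x":0.0163,"y":-0.0383,"z":0,"wx":0,"wy":0,"wz":0,"jaw":0}
    - {"x":0.0163,"y":-0.0383,"z":0,"wx":0,"wy":0,"wz":0,"jaw":0}
    - {"x":0.0163,"y":-0.0383,"z":0,"wx":0,"wy":0,"wz":0,"jaw":0}
    - {"x":0.0163,"y":-0.0383,"z":0,"wx":0,"wy":0,"wz":0,"jaw":0}
    - {"x":0.0163,"y":-0.0383,"z":0,"wx":0,"wy":0,"wz":0,"jaw":0}
    - {"x":0,"y":0,"z":0,"wx":0,"wy":0,"wz":0,"jaw":0}
    - {"x":0,"y":0,"z":0,"wx":0,"wy":0,"wz":0,"jaw":0}

```text
time_s: 23.4
tcp_pos: [0.4654, -0.0595, 0.1505]
tool_rot: [3.141, -0.001, -3.099]
force: [0.1, -0.8, 0.4]
finger_gap: 0.997
grasp_force: 0.0
```

```bash
python3 -c "
from h import *
snap('wrist','w9')
go(.4665,-.059,.03,182.6)
print(pix('w9',[[.4665,-.059,.06],[.4665,-.059,.0]]).round(0))
a=cv2.imread('pics/w9.png')[130:280,220:420];b=cv2.imread('pics/w8.png')[100:300,190:457]
cv2.imwrite('pics/v9.png',np.hstack([cv2.resize(a,(530,398),interpolation=2),cv2.resize(b,(267,398))]))"
```

```text
t 23.45 tcp [ 0.4658 -0.0588  0.1507] yaw -177.5 wz left -0.001 shift after turn [-0.0007 -0.0002  0.1207] | before turn [-0.0007 -0.0002  0.1207] q6 end -1.74 gap 0.9996417677552936 F [-0.1  0.8 -0.7]
[[319. 208.]
 [318. 189.]]
```

View pics/v9.png

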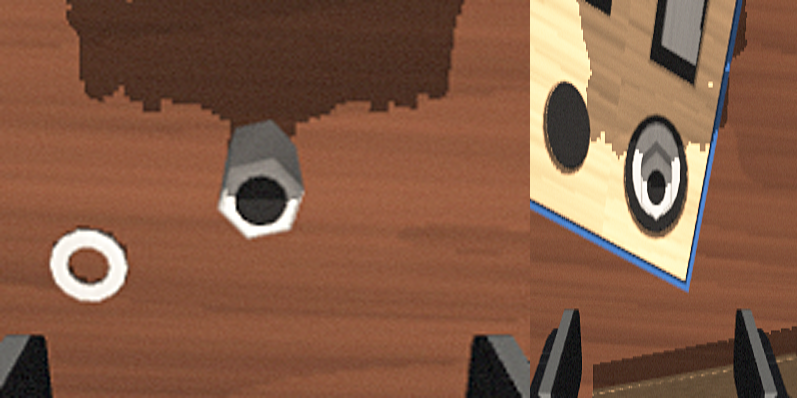

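The right half shows the flange nut centred in its pocket at (656,180). The left half shows the coupling nut's top at (261,200), within 2 mm of the prediction, with its hex turned about 17°. I'll turn the tool +0.29 rad and grip.

Request:
servo_tool:
  commands:
    - {"x":0.001,"y":0,"z":0.02,"wx":0,"wy":0,"wz":0.145,"jaw":0}
    - {"x":0,"y":0,"z":0.02,"wx":0,"wy":0,"wz":0.145,"jaw":0}
    - {"x":0,"y":0,"z":0.035,"wx":0,"wy":0,"wz":0,"jaw":0}
    - {"x":0,"y":0,"z":0.035,"wx":0,"wy":0,"wz":0,"jaw":0}
    - {"x":0,"y":0,"z":0.022,"wx":0,"wy":0,"wz":0,"jaw":0}
    - {"x":0,"y":0,"z":0,"wx":0,"wy":0,"wz":0,"jaw":1}
    - {"x":0,"y":0,"z":0,"wx":0,"wy":0,"wz":0,"jaw":1}
    - {"x":0,"y":0,"z":0,"wx":0,"wy":0,"wz":0,"jaw":1}
    - {"x":0,"y":0,"z":0,"wx":0,"wy":0,"wz":0,"jaw":1}
    - {"x":0,"y":0,"z":0,"wx":0,"wy":0,"wz":0,"jaw":1}
    - {"x":0,"y":0,"z":0,"wx":0,"wy":0,"wz":0,"jaw":1}
    - {"x":0,"y":0,"z":0,"wx":0,"wy":0,"wz":0,"jaw":1}

```text
time_s: 24.65
tcp_pos: [0.466, -0.0589, 0.0205]
tool_rot: [3.141, 0.002, 2.897]
force: [0.9, 3.7, 9.2]
finger_gap: 0.298
grasp_force: 58.3
```

```bash
python3 -c "
from h import *
go(.574,.2005,.15,166);print(r.sense()['grasp_force'])"
```

```text
t 24.65 tcp [ 0.466  -0.0589  0.0205] yaw 166.0 wz left -0.001 shift after turn [-0.0421  0.2778 -0.1295] | before turn [-0.0419  0.2778 -0.1295] q6 end -0.99 gap 0.29848813522011863 F [0.9 3.7 9.2]
58.29067694256082
```

Request:
servo_tool:
  commands:
    - {"x":0,"y":0,"z":-0.03,"wx":0,"wy":0,"wz":0,"jaw":1}
    - {"x":0,"y":0,"z":-0.035,"wx":0,"wy":0,"wz":0,"jaw":1}
    - {"x":0,"y":0,"z":-0.035,"wx":0,"wy":0,"wz":0,"jaw":1}
    - {"x":-0.0053,"y":0.0347,"z":-0.03,"wx":0,"wy":0,"wz":0,"jaw":1}
    - {"x":-0.0053,"y":0.0347,"z":0,"wx":0,"wy":0,"wz":0,"jaw":1}
    - {"x":-0.0053,"y":0.0347,"z":0,"wx":0,"wy":0,"wz":0,"jaw":1}
    - {"x":-0.0053,"y":0.0347,"z":0,"wx":0,"wy":0,"wz":0,"jaw":1}
    - {"x":-0.0053,"y":0.0347,"z":0,"wx":0,"wy":0,"wz":0,"jaw":1}
    - {"x":-0.0053,"y":0.0347,"z":0,"wx":0,"wy":0,"wz":0,"jaw":1}
    - {"x":-0.0053,"y":0.0347,"z":0,"wx":0,"wy":0,"wz":0,"jaw":1}
    - {"x":-0.0053,"y":0.0347,"z":0,"wx":0,"wy":0,"wz":0,"jaw":1}
    - {"x":0,"y":0,"z":0,"wx":0,"wy":0,"wz":0,"jaw":1}

```text
time_s: 25.85
tcp_pos: [0.5753, 0.2038, 0.1503]
tool_rot: [3.139, 0.003, 2.899]
force: [1.2, -0.2, -2.3]
finger_gap: 0.296
grasp_force: 60.4
```

Request:
servo_tool:
  commands:
    - {"x":0,"y":0,"z":0.035,"wx":0,"wy":0,"wz":0,"jaw":1}
    - {"x":0,"y":0,"z":0.035,"wx":0,"wy":0,"wz":0,"jaw":1}
    - {"x":0,"y":0,"z":0.01,"wx":0,"wy":0,"wz":0,"jaw":1}
    - {"x":0,"y":0,"z":0,"wx":0,"wy":0,"wz":0,"jaw":1}
    - {"x":0,"y":0,"z":0,"wx":0,"wy":0,"wz":0,"jaw":1}

```text
time_s: 26.35
tcp_pos: [0.5742, 0.2001, 0.0707]
tool_rot: [3.141, 0.001, 2.897]
force: [-0.2, 0.1, -2.5]
finger_gap: 0.296
grasp_force: 60.0
```

```bash
python3 -c "
from h import *
go(.574,.2005,.0315,166)"
```

```text
t 26.35 tcp [0.5742 0.2001 0.0707] yaw 166.0 wz left -0.001 shift after turn [0.0003 0.0003 0.0392] | before turn [0.0003 0.0003 0.0392] q6 end -0.99 gap 0.29645127989562997 F [-0.2  0.1 -2.5]
```

Request:
servo_tool:
  commands:
    - {"x":0,"y":0,"z":0.015,"wx":0,"wy":0,"wz":0,"jaw":1}
    - {"x":0,"y":0,"z":0.012,"wx":0,"wy":0,"wz":0,"jaw":1}
    - {"x":0,"y":0,"z":0.008,"wx":0,"wy":0,"wz":0,"jaw":1}
    - {"x":0,"y":0,"z":0.004,"wx":0,"wy":0,"wz":0,"jaw":1}
    - {"x":0,"y":0,"z":0,"wx":0,"wy":0,"wz":0,"jaw":1}
    - {"x":0,"y":0,"z":0,"wx":0,"wy":0,"wz":0,"jaw":1}

```text
time_s: 26.95
tcp_pos: [0.5733, 0.1999, 0.0313]
tool_rot: [-3.141, -0.0, 2.897]
force: [-7.2, -4.5, 26.2]
finger_gap: 0.292
grasp_force: 63.6
```

Request:
servo_tool:
  commands:
    - {"x":0,"y":0,"z":-0.0008,"wx":0,"wy":0,"wz":0,"jaw":1}
    - {"x":0,"y":0,"z":0,"wx":0,"wy":0,"wz":0,"jaw":0.5}
    - {"x":0,"y":0,"z":0,"wx":0,"wy":0,"wz":0,"jaw":0.5}
    - {"x":0,"y":0,"z":0,"wx":0,"wy":0,"wz":0,"jaw":0.5}
    - {"x":0,"y":0,"z":-0.02,"wx":0,"wy":0,"wz":0,"jaw":0.5}
    - {"x":0,"y":0,"z":-0.035,"wx":0,"wy":0,"wz":0,"jaw":0.5}
    - {"x":0,"y":0,"z":-0.04,"wx":0,"wy":0,"wz":0,"jaw":0.5}
    - {"x":0,"y":0,"z":-0.04,"wx":0,"wy":0,"wz":0,"jaw":0.5}
    - {"x":0,"y":-0.04,"z":0,"wx":0,"wy":0,"wz":0,"jaw":0.5}
    - {"x":0,"y":-0.04,"z":0,"wx":0,"wy":0,"wz":0,"jaw":0.5}
    - {"x":0,"y":-0.04,"z":0,"wx":0,"wy":0,"wz":0,"jaw":0.5}
    - {"x":0,"y":-0.04,"z":0,"wx":0,"wy":0,"wz":0,"jaw":0.5}

```text
time_s: 28.15
tcp_pos: [0.5342, 0.0437, 0.1661]
tool_rot: [3.142, 0.0, 2.897]
force: [-0.5, -0.8, 0.3]
finger_gap: 0.5
grasp_force: 0.0
```

```bash
python3 -c "
from h import *
snap('side','s10');snap('scene','c10')
a=cv2.imread('pics/s10.png')[190:400,180:380];b=cv2.imread('pics/c10.png')[100:310,160:520]
cv2.imwrite('pics/v10.png',np.hstack([cv2.resize(a,(400,420)),cv2.resize(b,(400,420))]))"
```

```text
(no output)
```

View pics/v10.png

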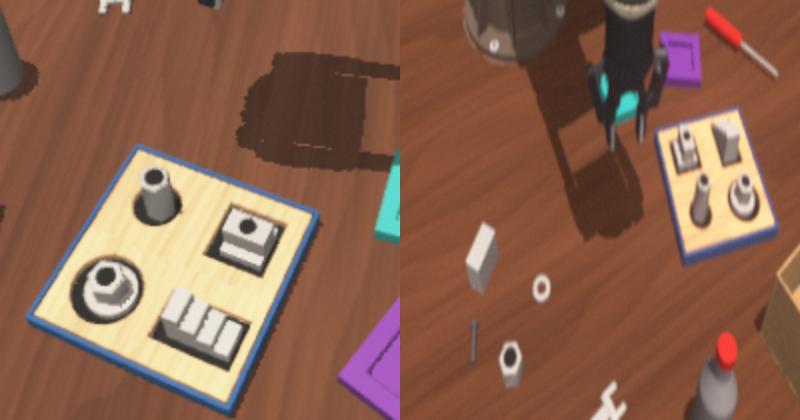

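All four parts stand upright in their pockets: coupling nut (155,195), T-nut (247,238), flange nut (107,290) and step block (203,325). The plain nut and plain block have not moved, and the arm is clear.

```bash
python3 -c "
from workcell import r
print(r.job_done())"
```

```text
the job is handed in; nothing more can be done
None
```

The job is handed in: the last picture shows the step block, T-nut, flange nut and coupling nut each standing upright in its own pocket, with the plain nut and plain block left where they were, at about 28 s of the 112 s allowed.

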